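Undo the draw latch on the larger instrument case

ROBOT

A 6-joint arm with a two-finger parallel gripper is mounted at the origin on the work surface. World frame = base frame: x ahead of the robot, y to its left, z up, the work surface at z = 0. Lengths are in m, angles in rad, forces in N, time in s.
With the tool pointing down it reaches from about 0.35 to 0.925 m from the base axis. Payload 6.4 kg.
Tool frame: the origin (TCP) lies at the very end of the fingers, on their centre line; the grasp point (between the pads) lies 19 mm behind it (bot.grasp_offset is the distance from the TCP to the grasp point, in m); z points along the fingers, y is the line along which they close (so a half turn about z gives the same grasp; the last joint's range is limited). The gripper opens to 85 mm and grips with 20 to 120 N. Pads are 22 mm wide; open, the fingers measure 114 mm over their backs; the gripper's body (76 mm by 85 mm) begins 54 mm behind the grasp point. The pads swing forward as they close: fully open they stand 13 mm farther back than shut.
Start: joints at [0.979, 0.245, 1.558, -0, 1.339, -0.174], TCP at [0.264, 0.594, 0.231] pointing down, gripper open.
Joint ranges: [-3.13, 3.13], [-1.02, 2.26], [0.13, 2.54], [-0.95, 4.09], [0.21, 2.88], [-2.74, 2.74]. Speed limits (rad/s): [2.57, 2.57, 3.14, 3.14, 3.14, 3.14].

INTERFACE

Orientations are given as a rotation vector (axis times angle).
In Python, from bench import status, viewer, sign_off, bot gives the robot as it stands.
- The arm moves only by the shell command python3 -m creep 'ROWS' [OPENING] [FORCE]. ROWS is JSON, a list of rows, each a list of 2 entries, a list of its own where there are three numbers: the shift along the tool's x, y, z each as a share of 0.25 m, from -1 to 1, then the turn, a rotation vector about the tool's x, y, z each as a share of 0.1 rad, from -1 to 1. In form: [[[dx, dy, dz], [rx, ry, rz]], ...]. A call has 1 to 20 rows; each row shifts and turns the commanded pose from where the row before left it, along the tool's axes as they then stand; what a row does not reach is not made up. A row lasts 1/10 s, in which the tool goes at most 50 mm and 8.59 degrees, less where a joint would pass 70% of its speed; a pose out of reach is approached as far as the arm can. A call with a number of a shift or a turn outside -1 to 1 is refused whole. A call with a gripper value outside its range is refused whole. OPENING is the opening, from -1 (shut) to 1 (fully open), set as the call begins (- or left out, the last holds). The fingers move at their own pace and stop on an object; FORCE is the grip in N (left out, the last holds). Time passes only in rows, so rows that do not move let the fingers close. It gives the time, the measured TCP pose, the force, the opening and the grip force at its end, in the units of the state.
- status.sense(): the state, without advancing time (a new reading comes with each control period).
- viewer.read_camera(name): name is "scene" or "top" or "wrist"; returns a dict with "img" (420x560x3 uint8, red, green, blue), "intrinsics" (3x3 intrinsics, pixels), "pose" (4x4, takes a point from camera to world coordinates). Camera axes: x right, y down, z forward; pixel columns grow to the right and rows downward; lengths in m; the calibration is good to about 2 mm. A picture is of the moment at which its call begins. There is no depth.
- sign_off(): hands the job in; it is judged then, once.
The state is a dict: "t": time; "qpos": joint angles; "joint_velocities": joint speeds; "effort": joint torques, N m; "tool_pos": TCP position; "tcp_rot": TCP orientation; "wrist_force": force on the tool from outside, world axes, zero at the start; "wrist_torque": the same for the moment, N m; "width": finger opening in m; "finger_force": force on a finger pad.
Only numpy, scipy, OpenCV 4.12 (cv2) and the standard library are available. Lean on these libraries where they do the work, as an engineer would, in place of code of your own. Each camera call takes 0.05 s, during which the arm holds its last target. There are 200 camera calls.

TASK

Two grey instrument cases stand on the desk. Undo the draw latch on top of the larger one: lift its steel lever up and over, past centre, until it stands upright or beyond and its hook has sprung up clear of the catch, and leave it like that. Leave the smaller case latched.

Things in the scene. Friction and masses are not known exactly. Their poses are not given: they have to be found in the camera images.
- large_case: The larger grey case, on edge, latch and black carrying handle on its top face; heavy, fixed. 120 mm thick (own x), 230 long (y), 175 tall (z, up). Origin: centre of its underside. Latch at own y = -50 mm; handle 22 mm high, y = +17 to +97, x = -35. The lever's hinge pin runs along own y at x = +8, z = 187; the lever lies level from the pin towards -x and swings up and over towards +x.
- large_lever_grip (a point): Point in the larger case's lever, 49 mm from the hinge pin, 11 mm short of the free end, mid-width: latched, at own x = -41, y = -50, z = 190 mm of the case. The lever is a steel plate 20 mm wide (own y), 6 thick, its underside 12 mm above the case, free beneath and beside. Pinched by its edges from straight above, fingers closing along own y, it turns between them along the arc.
- large_lever (a joint): Angle in rad of the larger case's latch lever: 0 = latched, level (as it starts); 1.57 = upright; stop at 1.85, leaning over to the case's +x. Below 0.35 (dead centre) a spring pulls it shut (about 7 N at the grip point to start it); well beyond, the spring pushes it on to the stop, where it stays by itself.
- large_hook_tip (a point): Claw of the larger case's latch hook, a steel strip 10 mm wide hung on the lever. Latched: behind the catch at own x = +42, y = -50 mm of the case, about 2 mm above its top face, its catch 12 mm high. The lever drives it: slack beyond dead centre, it rises as the lever swings, to about 24 mm above the top face at 1.8 rad.
- small_lever (a joint): Angle in rad of the like but smaller latch lever on the smaller grey case (180 mm long, 100 thick, 125 tall, a roll of tape lying on it): 0 = latched. To be left at 0.
Mind the look-alikes: they are no part of the job. Leave any red look-alike of the part that bears small_lever alone.

How it is judged:
At the end, for the whole second after the job is handed in: The larger case's lever stands at more than 1.4 rad (80 degrees) and is at rest within 0.2 rad/s, its hook claw is more than 15 mm above the case's top face, clear of the catch (190 mm above the case's underside), and the smaller case's lever is below 0.2 rad (value of joint large_lever above 1.4 rad and z of large_hook_tip in the frame of large_case above 0.19 m and velocity of joint large_lever between -0.2 and 0.2 rad/s and value of joint small_lever below 0.2 rad); the robot touches nothing.
It fails at once if the smaller case's latch lever is lifted more than 0.3 rad (value of joint small_lever above 0.3 rad).
It also fails if it takes over 32 s, if anything falls off the work surface, if the arm or the gripper's body presses on something with over 40 N, if the wrist force passes 120 N, or if a joint passes its speed limit or range.

## Working session

There is one attempt and no reset: what is moved stays moved. The work goes in short steps, Python scripts to look and compute and a shell command to move; the robot and the scene stay as the last step left them, time stands still between calls to the robot, and variables do not carry over. Pictures are saved under pics/ and viewed, at most 10 in all, crops included, and the job is handed in when it is done.

```bash
mkdir -p pics; python3 - <<'E'
from bench import status,viewer,bot
import cv2,numpy as np,json
s=status.sense();print(s['t'],s['tool_pos'],s['tcp_rot'],s['width'],bot.grasp_offset)
for n in('scene','top'):
    c=viewer.read_camera(n);cv2.imwrite(f'pics/{n}0.png',cv2.cvtColor(c['img'],cv2.COLOR_RGB2BGR))
    np.savez(f'pics/{n}0.npz',**c);print(n,c['intrinsics'].tolist(),np.round(c['pose'],3).tolist())
E
```

```text
0.0 [0.26340728 0.59361707 0.23014151] [-6.51394966e-01 -3.07255262e+00  2.88003871e-03] 0.08551814844197969 0.0187
scene [[539.6979838141172, 0.0, 283.4283041606425], [0.0, 539.6979838141172, 204.0413247531894], [0.0, 0.0, 1.0]] [[0.147, 0.58, -0.801, 1.556], [0.989, -0.101, 0.109, -0.115], [-0.018, -0.808, -0.589, 0.936], [0.0, 0.0, 0.0, 1.0]]
top [[440.1699934897604, 0.0, 281.90145427482287], [0.0, 440.1699934897604, 204.54523355804423], [0.0, 0.0, 1.0]] [[0.011, -0.991, 0.13, 0.317], [-1.0, -0.009, 0.017, 0.042], [-0.015, -0.13, -0.991, 1.338], [0.0, 0.0, 0.0, 1.0]]
```

View pics/scene0.png

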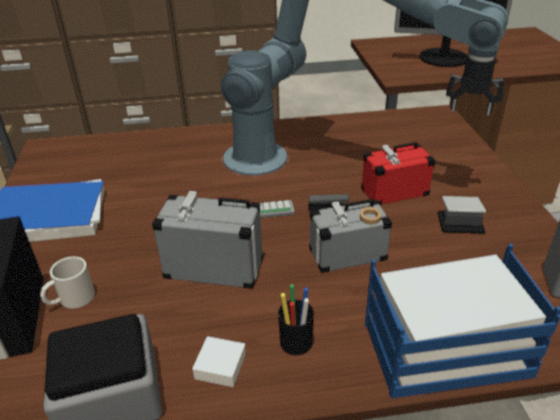

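View pics/top0.png

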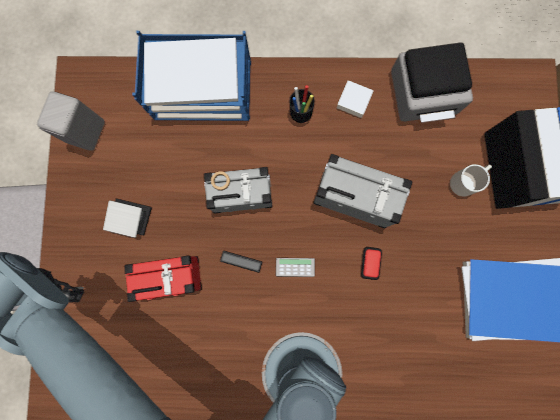

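The scene view shows the large case at (210,240), with its lever at (187,205). In the top view it is centred at about (363,192), with the latch at (384,195) and the handle at (342,190) towards the robot. Next I'll enlarge the top view to get the corners.

```bash
python3 - <<'E'
import cv2,numpy as np
a=cv2.imread('pics/top0.png')[145:235,305:425];b=cv2.imread('pics/scene0.png')[185:290,150:270]
cv2.imwrite('pics/c.png',np.hstack([cv2.resize(a,None,fx=3.3,fy=3.3,interpolation=cv2.INTER_CUBIC),cv2.resize(b[:90],None,fx=3.3,fy=3.3,interpolation=cv2.INTER_CUBIC)]))
E
```

```text
(no output)
```

View pics/c.png

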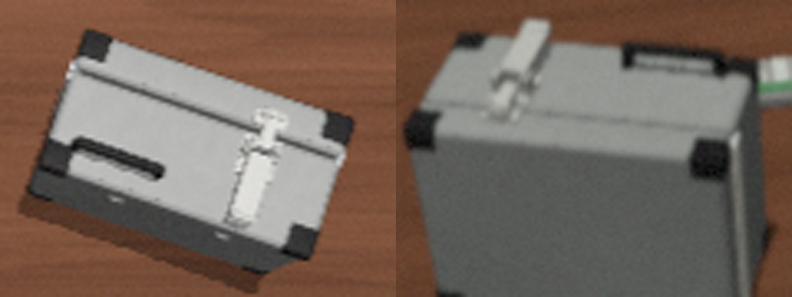

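The left crop shows the top-face corners at about (90,30), (354,118), (308,258) and (40,170). The white lever runs from about (262,150) to its free end at (242,224).

```bash
cat > h.py <<'E'
import numpy as np
def ray(c,p,z):
    K,T=c['intrinsics'],c['pose'];d=T[:3,:3]@np.linalg.solve(K,[p[0],p[1],1]);o=T[:3,3]
    return o+d*(z-o[2])/d[2]
def proj(c,P):
    T=c['pose'];q=c['intrinsics']@(T[:3,:3].T@(np.asarray(P)-T[:3,3]));return q[:2]/q[2]
E
python3 - <<'E'
import numpy as np
from h import *
from bench import status
from scipy.spatial.transform import Rotation as R
c=np.load('pics/top0.npz');s=np.load('pics/scene0.npz')
f=lambda u,v:(305+(u+.5)/3.3-.5,145+(v+.5)/3.3-.5)
g=lambda u,v:(150+(u-396+.5)/3.3-.5,185+(v+.5)/3.3-.5)
own=np.array([[60,115],[60,-115],[-60,-115],[-60,115]])/1e3
W=np.array([ray(c,f(*p),.175)[:2] for p in[(90,30),(354,118),(308,258),(40,170)]])
print(W.round(4).tolist(),[np.linalg.norm(W[i]-W[i-1]).round(3) for i in range(4)])
z=own@[1,1j];w=W@[1,1j];a=np.angle(np.vdot(z,w-w.mean()));o=w.mean();print('yaw',a,'o',o)
Rz=np.array([[np.cos(a),-np.sin(a)],[np.sin(a),np.cos(a)]])
wp=lambda x,y,zz:np.r_[Rz@[x,y]+[o.real,o.imag],zz]
print('grip',wp(-.041,-.05,.19),'pin',wp(.008,-.05,.187))
for p in[(262,150),(242,224)]:print('lever own',Rz.T@(ray(c,f(*p),.193)[:2]-[o.real,o.imag]))
for p in [(535,22),(408,120),(740,150)]:print('scene own',Rz.T@(ray(s,g(*p),.193 if p[0]==535 else .175)[:2]-[o.real,o.imag]))
S=status.sense();M=R.from_rotvec(S['tcp_rot']).as_matrix();print(M.round(3).tolist(),S['tool_pos'])
yaw_t=np.arctan2(M[1,1],M[0,1]);print('tool y dir',yaw_t,'own y dir',a+np.pi/2)
E
```

```text
[[0.6092, -0.0724], [0.5378, -0.2855], [0.4237, -0.2458], [0.493, -0.0316]] [np.float64(0.123), np.float64(0.225), np.float64(0.121), np.float64(0.225)]
yaw -0.321942187177088 o (0.5159151837542268-0.15882944593942872j)
grip [ 0.46120118 -0.19328779  0.19      ] pin [ 0.50768369 -0.20879186  0.187     ]
lever own [ 0.00761369 -0.04813037]
lever own [-0.05408672 -0.05092426]
scene own [-0.0485234 -0.0485751]
scene own [ 0.05630819 -0.10991951]
scene own [0.05373433 0.12782712]
[[-0.914, 0.406, -0.001], [0.406, 0.914, -0.001], [0.0, -0.002, -1.0]] [0.26344615 0.59365889 0.23026981]
tool y dir 1.152960664164938 own y dir 1.2488541396178086
```

Corner fit gives yaw −0.322 and the grip point at (0.461, −0.193, 0.190), and the lever pixels agree with it to about 2 mm. Next I turn the tool −0.096 rad about its z, travel at the current height, and take a wrist picture to check.

```bash
python3 -m creep '[[[0,0,0],[0,0,-0.96]],[[-0.097,-0.152,0],[0,0,0]],[[-0.097,-0.152,0],[0,0,0]],[[-0.097,-0.152,0],[0,0,0]],[[-0.097,-0.152,0],[0,0,0]],[[-0.097,-0.152,0],[0,0,0]],[[-0.097,-0.152,0],[0,0,0]],[[-0.097,-0.152,0],[0,0,0]],[[-0.097,-0.152,0],[0,0,0]],[[-0.097,-0.152,0],[0,0,0]],[[-0.097,-0.152,0],[0,0,0]],[[-0.097,-0.152,0],[0,0,0]],[[-0.097,-0.152,0],[0,0,0]],[[-0.097,-0.152,0],[0,0,0]],[[-0.097,-0.152,0],[0,0,0]],[[-0.097,-0.152,0],[0,0,0]],[[-0.097,-0.152,0],[0,0,0]],[[-0.097,-0.152,0],[0,0,0]],[[-0.097,-0.152,0],[0,0,0]],[[0,0,0],[0,0,0]]]' 0.2
python3 -m creep '[[[0,0,0],[0,0,0]],[[0,0,0],[0,0,0]]]'
python3 - <<'E'
from bench import status,viewer
from h import *
import cv2
from scipy.spatial.transform import Rotation as R
c=viewer.read_camera('wrist');np.savez('pics/w1.npz',**c);im=cv2.cvtColor(c['img'],cv2.COLOR_RGB2BGR)
cv2.imwrite('pics/w1.png',im);s=status.sense();print(s['t'],s['tool_pos'],s['width'],R.from_rotvec(s['tcp_rot']).as_matrix().round(4).tolist())
print('grip proj',proj(c,[.4612,-.1933,.193]),'pin',proj(c,[.5077,-.2088,.193]))
E
```

```text
t: 2.1
tool_pos: [0.4618, -0.1971, 0.2309]
tcp_rot: [-0.511, -3.099, 0.001]
wrist_force: [-0.7, 0.7, -1.0]
width: 0.051
finger_force: 0.0
t: 2.3
tool_pos: [0.4611, -0.192, 0.2308]
tcp_rot: [-0.502, -3.1, -0.001]
wrist_force: [-0.7, 0.8, 0.0]
width: 0.0513
finger_force: 0.0
2.35 [ 0.46120793 -0.19172007  0.23097265] 0.051051931227323585 [[-0.9491, 0.3151, -0.0005], [0.3151, 0.9491, 0.0005], [0.0006, 0.0003, -1.0]]
grip proj [277.60385243 245.51339177] pin [277.80920016 316.60438705]
```

View pics/w1.png

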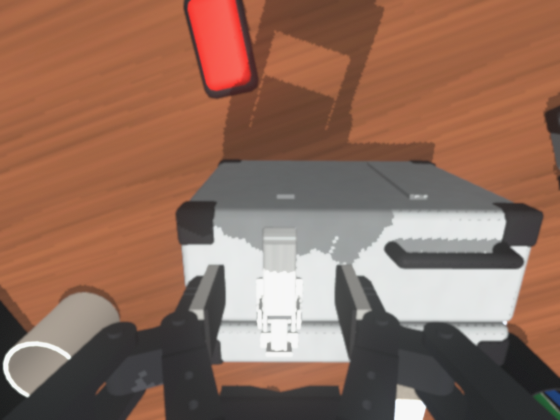

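The wrist view shows the lever centred at column 280, with its free end at row 229. The finger midpoint is also at column 280 and the case edges are parallel to the image, so it is aligned. I descend to TCP z ≈ 0.177 and pinch.

```bash
python3 -m creep '[[[0,0,0.08],[0,0,0]],[[0,0,0.08],[0,0,0]],[[0,0,0.056],[0,0,0]],[[0,0,0],[0,0,0]],[[0,0,0],[0,0,0]]]'
python3 -m creep '[[[0,0,0],[0,0,0]],[[0,0,0],[0,0,0]],[[0,0,0],[0,0,0]],[[0,0,0],[0,0,0]],[[0,0,0],[0,0,0]],[[0,0,0],[0,0,0]],[[0,0,0],[0,0,0]],[[0,0,0],[0,0,0]]]' -1 50
```

```text
t: 2.85
tool_pos: [0.4617, -0.1925, 0.1777]
tcp_rot: [0.502, 3.101, -0.0]
wrist_force: [0.2, -0.4, 0.6]
width: 0.0514
finger_force: 0.0
t: 3.65
tool_pos: [0.4621, -0.1928, 0.1784]
tcp_rot: [0.503, 3.099, 0.001]
wrist_force: [-0.4, 3.6, 5.7]
width: 0.0181
finger_force: 48.9
```

Pinched with 49 N. Now I swing along the arc: own +x is tool −x, and up is tool −z. First half:

```bash
python3 -m creep '[[[-0.005,0,-0.034],[0,0,0]],[[0,0,0],[0,0,0]],[[-0.011,0,-0.032],[0,0,0]],[[0,0,0],[0,0,0]],[[-0.016,0,-0.03],[0,0,0]],[[0,0,0],[0,0,0]],[[-0.021,0,-0.027],[0,0,0]],[[0,0,0],[0,0,0]],[[-0.026,0,-0.023],[0,0,0]],[[0,0,0],[0,0,0]],[[0,0,0],[0,0,0]]]'
python3 - <<'E'
from bench import viewer
import cv2
c=viewer.read_camera('scene');a=cv2.cvtColor(c['img'],cv2.COLOR_RGB2BGR)[130:290,130:290]
w=cv2.cvtColor(viewer.read_camera('wrist')['img'],cv2.COLOR_RGB2BGR)[180:400,150:410]
import numpy as np
cv2.imwrite('pics/m.png',np.hstack([cv2.resize(a,(400,400)),cv2.resize(w,(400,400))]))
E
```

```text
t: 4.75
tool_pos: [0.4812, -0.1992, 0.2149]
tcp_rot: [0.503, 3.099, -0.0]
wrist_force: [2.0, 3.7, -3.6]
width: 0.018
finger_force: 49.2
```

View pics/m.png

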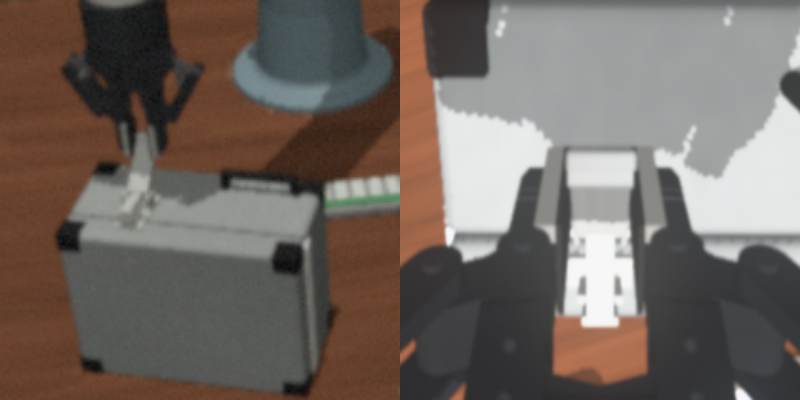

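The picture shows the lever raised about halfway and still between the pads: (145,150) in the scene crop, (600,180) in the wrist crop. I continue the arc.

```bash
python3 -m creep '[[[-0.029,0,-0.018],[0,0,0]],[[0,0,0],[0,0,0]],[[-0.032,0,-0.012],[0,0,0]],[[0,0,0],[0,0,0]],[[-0.034,0,-0.007],[0,0,0]],[[0,0,0],[0,0,0]],[[-0.034,0,-0.001],[0,0,0]],[[0,0,0],[0,0,0]],[[-0.034,0,0.005],[0,0,0]],[[0,0,0],[0,0,0]],[[0,0,0],[0,0,0]],[[0,0,0],[0,0,0]]]'
python3 -m creep '[[[0,0,0],[0,0,0]],[[0,0,0],[0,0,0]],[[0,0,0],[0,0,0]],[[0,0,0],[0,0,0]],[[0,0,0],[0,0,0]]]' 0.2
python3 -m creep '[[[0,0,-0.1],[0,0,0]],[[0,0,-0.1],[0,0,0]],[[0,0,-0.15],[0,0,0]],[[0,0,-0.15],[0,0,0]],[[0.1,0,0],[0,0,0]],[[0.15,0,0],[0,0,0]],[[0.15,0,0],[0,0,0]],[[0,0,0],[0,0,0]],[[0,0,0],[0,0,0]],[[0,0,0],[0,0,0]],[[0,0,0],[0,0,0]]]'
python3 - <<'E'
from bench import viewer
import cv2,numpy as np
f=lambda n:cv2.cvtColor(viewer.read_camera(n)['img'],cv2.COLOR_RGB2BGR)
a=f('scene');w=f('wrist')
cv2.imwrite('pics/e.png',np.hstack([cv2.resize(a[150:290,150:400],(500,280)),cv2.resize(w,(300,280))]))
E
```

```text
t: 6.05
tool_pos: [0.5221, -0.2146, 0.2255]
tcp_rot: [0.502, 3.09, -0.009]
wrist_force: [6.8, -0.3, 1.0]
width: 0.0001
finger_force: 3.5
t: 6.55
tool_pos: [0.5189, -0.2123, 0.2223]
tcp_rot: [0.503, 3.101, -0.001]
wrist_force: [-0.4, 0.1, -0.4]
width: 0.0515
finger_force: 0.0
t: 7.65
tool_pos: [0.4247, -0.1807, 0.347]
tcp_rot: [-0.503, -3.101, -0.0]
wrist_force: [0.3, -0.7, 0.4]
width: 0.0511
finger_force: 0.0
```

View pics/e.png

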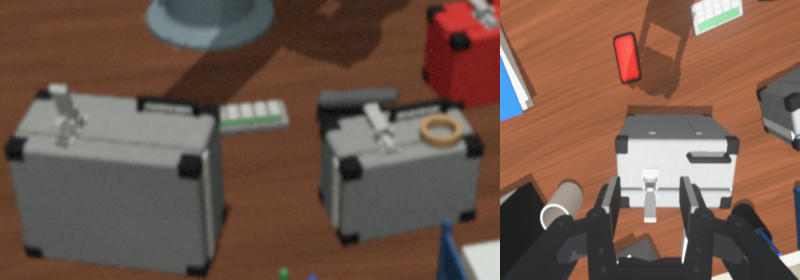

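The lever slipped out of the pads near the end. In the scene crop it stands at about (62,105), with the hook apparently raised beneath it. I'll enlarge it to make sure.

```bash
python3 - <<'E'
from bench import viewer
from h import *
import cv2
f=lambda n:viewer.read_camera(n)
a=f('scene');w=f('wrist');O=np.array([.5159,-.1588]);t=-.322;Rz=np.array([[np.cos(t),-np.sin(t)],[np.sin(t),np.cos(t)]])
for th in(0,.9,1.2,1.57,1.85):
    ph=th+.05;P=np.r_[Rz@[.008-.06*np.cos(ph),-.05]+O,.187+.06*np.sin(ph)]
    print(th,'scene crop',(proj(a,P)-[155,170])*8,'wrist',proj(w,P))
b=lambda c:cv2.cvtColor(c['img'],cv2.COLOR_RGB2BGR)
W=b(w);print(proj(w,[*(Rz@[.008,-.05]+O),.187]),(proj(a,[*(Rz@[.008,-.05]+O),.187])-[155,170])*8)
cv2.imwrite('pics/e2.png',np.hstack([cv2.resize(b(a)[170:220,155:205],(400,400),interpolation=cv2.INTER_CUBIC),cv2.resize(W[220:345,220:345],(400,400))]))
E
```

```text
0 scene crop [294.40262819 171.91508086] wrist [279.12613005 218.6603962 ]
0.9 scene crop [249.87704202  91.85902843] wrist [279.15990846 265.71320826]
1.2 scene crop [228.98218217  98.75271265] wrist [279.18546921 287.62032505]
1.57 scene crop [203.14509272 132.18584484] wrist [279.21996729 312.20246158]
1.85 scene crop [185.71212509 173.72820448] wrist [279.24402558 326.10876419]
[279.20870128 273.45132085] [232.87117127 295.07017465]
```

View pics/e2.png

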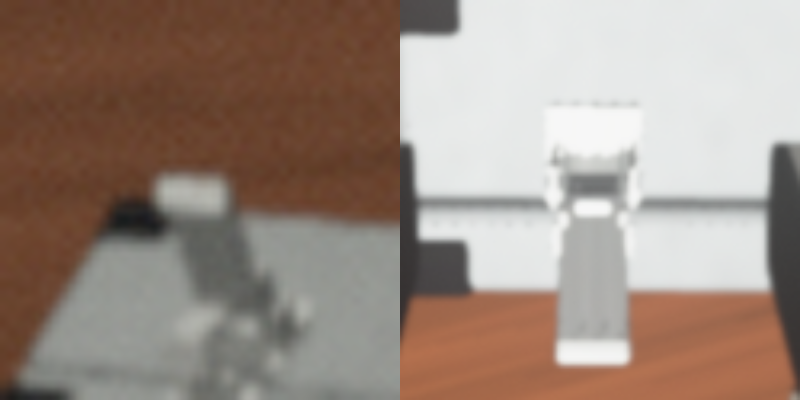

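The lever end is at (190,195) in the scene crop and at row 329 in the wrist image. Both match the 1.85 rad stop (predicted (186,174) and row 326), so the lever is over centre and the gripper is clear.

```bash
python3 -c "
from bench import sign_off,status
s=status.sense();print(s['t'],abs(s['joint_velocities']).max());print(sign_off())"
```

```text
7.85 0.006024084787908274
the job is handed in; nothing more can be done
None
```

The larger case's lever is over centre and resting at its stop (about 1.85 rad in two camera views), though I didn't measure the hook's height directly. I never went near the smaller case's latch, the arm is clear of everything, and I handed the job in at 7.85 s.

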